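# Press two circuit boards level in their test nests

## Robot

A 7-joint arm with a two-finger parallel gripper is mounted at the origin on a cart in front of the work surface, level with it; the furniture and walls round the work are solid. World frame = base frame: x ahead of the robot, y to its left, z up, the work surface at z = 0. Lengths are in m, angles in rad, forces in N, time in s.
With the tool pointing down it reaches from about 0.35 to 0.9 m from the base axis. Payload 8.1 kg.
Tool frame: the origin (TCP) lies at the very end of the fingers, on their centre line; the grasp point (between the pads) lies arm.grip_point_offset behind it (arm.grip_point_offset is the distance from the TCP to the grasp point, in m); z points along the fingers, y is the line along which they close (so a half turn about z gives the same grasp; the last joint's range is limited). The gripper opens to 92 mm and grips with 3 to 60 N. Pads are 19 mm wide; open, the fingers measure 130 mm over their backs; the gripper's body (75 mm by 190 mm) begins 47 mm behind the grasp point.
Start: joints at [-1.364, 0.434, 0.025, 1.573, -0.012, 1.134, -0.075], TCP at [0.191, 0.595, 0.227] pointing down, gripper open.
Joint ranges: [-2.62, 2.62], [-0.44, 2.09], [-1.27, 1.32], [0.08, 2.57], [-1.32, 4.46], [0.12, 2], [-2.74, 2.74]. Speed limits (rad/s): [2.22, 2.22, 3.01, 3.01, 3.14, 3.14, 3.14].

## Interface

Orientations are given as a rotation vector (axis times angle).
In Python, from cell import arm gives the robot as it stands. The module is installed in compiled form; this text tells all that it offers.
- The arm moves only by the shell command python3 -m creep 'ROWS' [OPENING] [FORCE]. ROWS is JSON, a list of rows, each a list of 6 numbers: the shift along the tool's x, y, z scaled (see below), then the turn, a rotation vector about the tool's x, y, z scaled (see below). A call has 1 to 20 rows; each row shifts and turns the commanded pose from where the row before left it, along the tool's axes as they then stand; what a row does not reach is not made up. The controller multiplies each number of a shift by 0.4 m and each number of a turn by 120 degrees. A row lasts 1/12 s, in which the tool goes at most 41.7 mm and 7.16 degrees, less where a joint would pass 70% of its speed; a pose out of reach is approached as far as the arm can. A call with a number of a shift or a turn outside -1 to 1 is refused whole. A call with a gripper value outside its range is refused whole. OPENING is the closure, from -1 (fully open) to 1 (shut), set as the call begins (- or left out, the last holds). The fingers move at their own pace and stop on an object; FORCE is the grip in N (left out, the last holds). Time passes only in rows, so rows that do not move let the fingers close. It gives the time, the measured TCP pose, the force, the opening and the grip force at its end, in the units of the state.
- arm.observe(): the state, without advancing time (a new reading comes with each control period).
- arm.get_image(name): name is "scene" or "top" or "wrist"; returns a dict with "frame" (480x640x3 uint8, red, green, blue), "intrinsics" (3x3 intrinsics, pixels), "rvec" (rotation vector, rad) and "tvec" (3), from world to camera coordinates, as OpenCV has them; the wrist camera has in their place "mount" (4x4, takes a point from camera to tool coordinates, whose origin is the TCP and whose axes are the flange's). Camera axes: x right, y down, z forward; pixel columns grow to the right and rows downward; lengths in m; the calibration is good to about 2 mm. The wrist camera is an equidistant fisheye: a pixel r from the principal point sees the ray r / f radians off the axis. A picture is of the moment at which its call begins: read the wrist's pose just before it. There is no depth.
- arm.sign_off(): hands the job in; it is judged then, once.
The state is a dict: "clock": time; "joints": joint angles; "dq": joint speeds; "joint_efforts": joint torques, N m; "position": TCP position; "ee_rot": TCP orientation; "force": force on the tool from outside, world axes, zero at the start; "ft_torque": the same for the moment, N m; "width": opening from 0.0 (shut) to 1.0 (fully open); "gripper_force": force on a finger pad.
Only numpy, scipy, OpenCV 4.12 (cv2) and the standard library are available. Lean on these libraries where they do the work, as an engineer would, in place of code of your own. Each camera call takes 0.05 s, during which the arm holds its last target. There are 200 camera calls.

## Task

Two circuit boards, a green one and a black one, each lie in a test nest with one end still up on its two yellow spring catches. Press the raised end of each board down past the catches, so that both boards sit level and fully down in their nests. Leave the red screwdriver where it lies.

Things in the scene. Friction and masses are not known exactly. Their poses are not given: they have to be found in the camera images.
- nest_1: nest of the green board, bolted to the bench: black flange 104 (x) x 134 (y) x 8 mm, on it an aluminium block 84 x 114 mm up to z = 20 mm with four white pads, tops at z = 24 mm, on which the board seats. Origin: centre of its underside, on the bench; z up; its yaw varies widely. Black side guides at x = +-32 to 38 mm, up to z = 38 mm for y = -34 to -14 mm, to z = 30 mm for y = 14 to 34 mm
- nest_1_catches (a point): midpoint between the two spring catches at nest_1's -y end (nest x = 0, y = -41, z = 29.5 mm): steel noses of 5 mm radius at x = +-18 mm on yellow housings 16 mm wide (y = -54 to -41 mm, top z = 37 mm). They give way as the end is pressed past, then snap over it. At the +y end a fixed lip (y = 36.5 to 50 mm, top z = 31.5 mm) already holds the board
- nest_1_press (a point): fixed point of nest_1, at x = 0, y = -24, z = 26 mm in its frame: where the top face of the bare middle of the board's raised end will be once the board is fully down (it starts about 8 mm higher). A good place to press straight down with closed fingertips; the catches yield at about 8 to 13 N there
- green_board: green circuit board 62 (x) x 78 (y) mm, 45 g, loose in nest_1. Origin: centre of its underside envelope; the board itself is z = 2 to 4 mm in its frame; green terminal blocks up to z = 13 mm stand at x = +-21 to 30 mm, y = -17 to 25 mm. Axes as the nest's, but its -y end starts 10 mm up on the two noses (tilt 0.126 rad). Fully down it is level, its origin 22 mm above the nest's
- nest_2: nest of the black board, bolted to the bench: black flange 104 (x) x 134 (y) x 8 mm, on it an aluminium block 84 x 114 mm up to z = 20 mm with four white pads, tops at z = 24 mm, on which the board seats. Origin: centre of its underside, on the bench; z up; its yaw varies widely. Black side guides at x = +-32 to 38 mm, up to z = 38 mm for y = -34 to -14 mm, to z = 30 mm for y = 14 to 34 mm
- nest_2_catches (a point): midpoint between the two spring catches at nest_2's -y end (nest x = 0, y = -41, z = 29.5 mm): steel noses of 5 mm radius at x = +-18 mm on yellow housings 16 mm wide (y = -54 to -41 mm, top z = 37 mm). They give way as the end is pressed past, then snap over it. At the +y end a fixed lip (y = 36.5 to 50 mm, top z = 31.5 mm) already holds the board
- nest_2_press (a point): fixed point of nest_2, at x = 0, y = -24, z = 26 mm in its frame: where the top face of the bare middle of the board's raised end will be once the board is fully down (it starts about 8 mm higher). A good place to press straight down with closed fingertips; the catches yield at about 8 to 13 N there
- black_board: black circuit board 62 (x) x 78 (y) mm, 45 g, loose in nest_2. Origin: centre of its underside envelope; the board itself is z = 2 to 4 mm in its frame; green terminal blocks up to z = 13 mm stand at x = +-21 to 30 mm, y = -17 to 25 mm. Axes as the nest's, but its -y end starts 10 mm up on the two noses (tilt 0.126 rad). Fully down it is level, its origin 22 mm above the nest's
- driver: bystander: red screwdriver 170 mm long, lying along its own y in front of the tall grey open tote that stands on the bench between the two nests (tote x = 0.48 to 0.93, y = -0.26 to 0.19, rim 0.25 m high). Origin under its centre
Things that resemble listed ones, but are neither listed nor needed, are in the scene too. There is more than one size of the green_board; the job needs the larger.

How it is judged:
At the end, for the whole second after the job is handed in: Each board lies in its own nest, level within 2 degrees (0.035 rad), fully down within 2 mm, within 5 mm of the nest's middle and 0.06 rad of its direction, and at rest. The screwdriver has not been shifted by more than 40 mm (angle between each of green_board, black_board's own z axis and vertical below 0.035 rad and z of green_board in the frame of nest_1 between 0.02 and 0.024 m and horizontal distance between green_board and nest_1 below 0.005 m and angle between the y axis of green_board and the y axis of nest_1, either way round below 0.06 rad and linear speed of each of green_board, black_board below 0.02 m/s and z of black_board in the frame of nest_2 between 0.02 and 0.024 m and horizontal distance between black_board and nest_2 below 0.005 m and angle between the y axis of black_board and the y axis of nest_2, either way round below 0.06 rad); the robot touches nothing.
It fails at once if the screwdriver was shifted by more than 40 mm (distance of driver from where it was at the start of the episode above 0.04 m).
It also fails if it takes over 45 s, if anything falls off the work surface, if the arm or the gripper's body presses on something with over 40 N, if the wrist force passes 120 N, or if a joint passes its speed limit or range.

## Working session

There is one attempt and no reset: what is moved stays moved. The work goes in short steps, Python scripts to look and compute and a shell command to move; the robot and the scene stay as the last step left them, time stands still between calls to the robot, and variables do not carry over. Pictures are saved under pics/ and viewed, at most 10 in all, crops included, and the job is handed in when it is done.

```bash
mkdir -p pics
python3 - <<'E'
from cell import arm
import cv2,pickle
s=arm.observe();print(s['clock'],s['position'],s['ee_rot'],s['width'],arm.grip_point_offset)
d={}
for n in("scene","top","wrist"):
    d[n]=arm.get_image(n);cv2.imwrite(f"pics/{n}0.png",d[n]["frame"][:,:,::-1])
    print(n,d[n]['intrinsics'],d[n].get('rvec'),d[n].get('tvec'),d[n].get('mount'))
pickle.dump((s,d),open('d0.pkl','wb'))
E
```

```text
0.0 [0.19045001 0.59473843 0.22592721] [-4.84765531e-01 -3.10386560e+00  2.51939796e-03] 0.9982965019955514 0.0188
scene [[580.21781068   0.         329.30182368]
 [  0.         580.21781068 239.32223508]
 [  0.           0.           1.        ]] [ 2.40176149 -1.13931828  0.31736836] [-0.39946877  0.41570995  1.54305454] None
top [[474.9183904    0.         315.5959165 ]
 [  0.         474.9183904  244.89441806]
 [  0.           0.           1.        ]] [ 2.15986717 -2.13359448  0.12996278] [-0.042599    0.57570985  1.04783148] None
wrist [[371.64829954   0.         316.7397803 ]
 [  0.         371.64829954 240.40207235]
 [  0.           0.           1.        ]] None None [[ 1.24891071e-03 -9.54664605e-01 -2.97680925e-01  8.03155045e-02]
 [ 9.99999220e-01  1.18283124e-03  4.02117220e-04  7.70901299e-04]
 [-3.17807809e-05 -2.97681195e-01  9.54665337e-01 -1.56541223e-01]
 [ 0.00000000e+00  0.00000000e+00  0.00000000e+00  1.00000000e+00]]
```

View pics/top0.png

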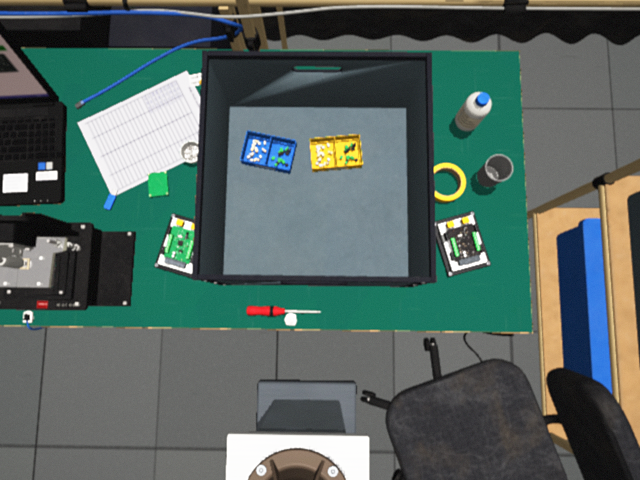

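View pics/scene0.png

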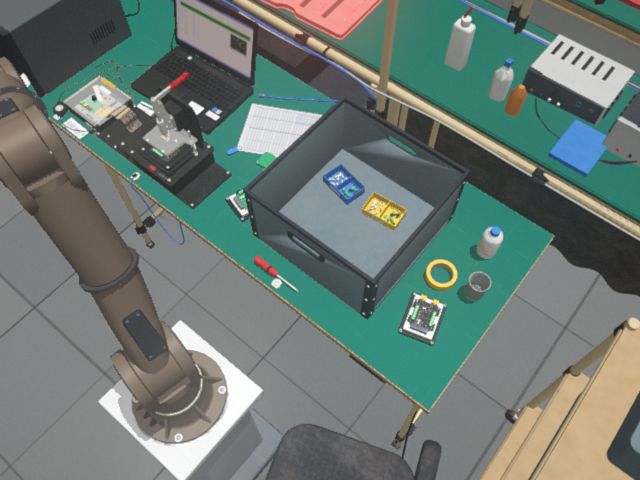

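The top view shows the green board's nest at about (178,243) and the black board's at (463,243), both with yellow catches on the far side (+x). The driver is at (280,311). Next I'll zoom in on both nests.

```bash
cat > h.py <<'E'
import numpy as np,cv2,pickle
from scipy.spatial.transform import Rotation as R
def world(im,uv,z):
    K=im['intrinsics'];Rm=cv2.Rodrigues(np.array(im['rvec'],float))[0];t=np.array(im['tvec']).ravel()
    d=Rm.T@np.linalg.inv(K)@np.array([uv[0],uv[1],1.]);c=-Rm.T@t
    return c+d*(z-c[2])/d[2]
def proj(im,P):
    return cv2.projectPoints(np.array(P,float).reshape(-1,3),np.array(im['rvec'],float),np.array(im['tvec'],float),im['intrinsics'],None)[0][:,0]
E
python3 - <<'E'
from h import *
s,d=pickle.load(open('d0.pkl','rb'));im=d['top']
for uv in((178,243),(463,243),(280,311)):print(world(im,uv,.02))
f=im['frame'][:,:,::-1]
a=[cv2.resize(f[205:285,x:x+65],None,fx=6,fy=6,interpolation=cv2.INTER_CUBIC) for x in(146,430)]
cv2.imwrite('pics/crop.png',np.hstack(a))
E
```

```text
[0.57939827 0.28594539 0.02      ]
[ 0.58697078 -0.37697348  0.02      ]
[0.42532152 0.04403253 0.02      ]
```

View pics/crop.png

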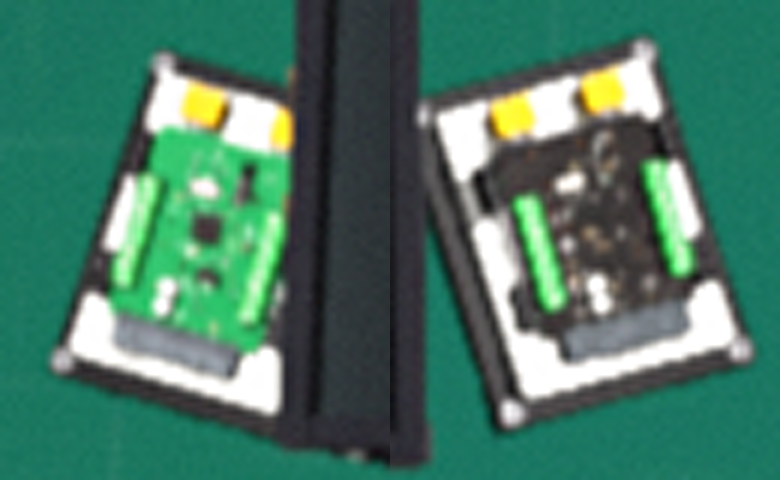

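Run:
```python
from h import *
from scipy.optimize import least_squares
s,d=pickle.load(open('d0.pkl','rb'));im=d['top']
px=lambda l,x0:np.array([((a+.5)/6-.5+x0,(b+.5)/6-.5+205) for a,b in l])
def model(p,M):
    x,y,w=p;c,s_=np.cos(w),np.sin(w)
    M=np.array(M);return np.c_[x+c*M[:,0]-s_*M[:,1],y+s_*M[:,0]+c*M[:,1],M[:,2]]
Y=[(.018,-.0475,.037),(-.018,-.0475,.037)]
def B(bx,by):return [(bx,-by,.010),(-bx,-by,.010),(bx,by,.010),(-bx,by,.010)]
i2=px([(425-390,112),(645-390,48),(512-390,412),(738-390,350),(512-390,115),(603-390,90)],430)
f2=lambda q:(proj(im,model(q[:3],B(q[3],q[4])+Y))-i2).ravel()
r2=least_squares(f2,[.587,-.377,1.7,.047,.062]);print(r2.x,r2.fun.round(2))
i1=px([(163,62),(62,360),(205,106)],146)
b=B(*r2.x[3:]);M1=[b[0],b[2],Y[0]]
r1=least_squares(lambda q:(proj(im,model(q,M1))-i1).ravel(),[.58,.27,1.4]);print(r1.x,r1.fun.round(2))
for r in(r1,r2):print('press',model(r.x[:3],[(0,-.024,.026),(0,-.041,.0295)]))
print(R.from_rotvec(s['ee_rot']).as_matrix().round(3))
```

```text
[ 0.58858171 -0.37508505  1.84817048  0.04550825  0.06111204] [-0.85 -0.13 -0.51  0.53  0.14 -0.08 -0.01  0.    0.67 -0.2   0.52 -0.1 ]
[0.57541077 0.2770488  1.28520307] [ 0.61  0.43  0.16 -0.19 -0.75 -0.22]
press [[0.59843864 0.27028736 0.026     ]
 [0.61475005 0.26549801 0.0295    ]]
press [[ 0.61166438 -0.36851311  0.026     ]
 [ 0.6280146  -0.36385798  0.0295    ]]
[[-0.952  0.305 -0.   ]
 [ 0.305  0.952 -0.002]
 [-0.    -0.002 -1.   ]]
```

The crop shows the nest 1 flange bolts at (163,62) and (62,360), with its catch at (205,106). All four nest 2 bolts and both its catches are visible. I'll raise the arm, close the fingers and move over nest 1.

```bash
python3 -m creep '[[0,0,-0.08,0,0,0],[0,0,-0.08,0,0,0],[0,0,-0.08,0,0,0],[-0.0762,-0.0289,0,0,0,0],[-0.0762,-0.0289,0,0,0,0],[-0.0762,-0.0289,0,0,0,0],[-0.0762,-0.0289,0,0,0,0],[-0.0762,-0.0289,0,0,0,0],[-0.0762,-0.0289,0,0,0,0],[-0.0762,-0.0289,0,0,0,0],[-0.0762,-0.0289,0,0,0,0],[-0.0762,-0.0289,0,0,0,0],[-0.0762,-0.0289,0,0,0,0],[-0.0762,-0.0289,0,0,0,0],[-0.0762,-0.0289,0,0,0,0],[-0.0762,-0.0289,0,0,0,0],[-0.0762,-0.0289,0,0,0,0]]' 1 20
python3 -m creep '[[0,0,0,0,0,0.0568],[0,0,0,0,0,0.0568],[0,0,0,0,0,0.0568],[0,0,0,0,0,0.0568],[0,0,0,0,0,0.0568],[0,0,0,0,0,0.0568],[0,0,0,0,0,0.0568],[0,0,0,0,0,0.0568],[0,0,0,0,0,0.0568],[0,0,0,0,0,0.0568],[0,0,0,0,0,0.0568],[0,0,0,0,0,0.0568],[0,0,0,0,0,0.0568],[0,0,0,0,0,0]]'
python3 - <<'E'
from cell import arm
import cv2,pickle
from h import *
s=arm.observe();im=arm.get_image('wrist');pickle.dump((s,im),open('w1.pkl','wb'))
print(s['position'],R.from_rotvec(s['ee_rot']).as_matrix().round(3),s['force'],s['joints'],s['width'])
cv2.imwrite('pics/w1.png',im['frame'][:,:,::-1])
E
```

```text
clock: 1.57
position: [0.5485, 0.3098, 0.3225]
ee_rot: [-0.485, -3.104, 0.0]
force: [0.6, 0.9, 0.4]
width: 0.004
gripper_force: 0.0
clock: 2.73
position: [0.5474, 0.3111, 0.3224]
ee_rot: [2.52, 1.876, -0.001]
force: [-0.0, 0.0, -0.5]
width: 0.002
gripper_force: 0.0
[0.54737743 0.31111597 0.32235319] [[ 0.287  0.958 -0.001]
 [ 0.958 -0.287 -0.   ]
 [-0.001 -0.    -1.   ]] [-0.02383637  0.03189538 -0.50581495] [-0.95469216  0.40866491  0.53443087  1.44137259 -0.20880158  1.34894216
 -0.70135262] 0.0020236588764470822
```

View pics/w1.png

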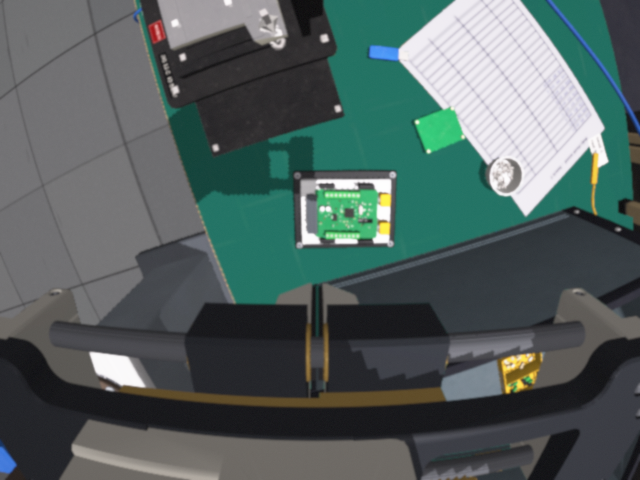

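The wrist view shows the nest 1 bolts at (297,175), (393,175), (299,245) and (392,243), and the catches at (385,200) and (385,228).

```bash
cat >> h.py <<'E'
from scipy.optimize import least_squares
def wproj(s,im,P):
    m=np.array(im['mount']);Rt=R.from_rotvec(s['ee_rot']).as_matrix()
    T=(np.array(P)-s['position'])@Rt
    C=(T-m[:3,3])@m[:3,:3]
    K=im['intrinsics'];rho=np.hypot(C[:,0],C[:,1]);th=np.arctan2(rho,C[:,2])
    return np.c_[K[0,2]+K[0,0]*th*C[:,0]/rho,K[1,2]+K[1,1]*th*C[:,1]/rho]
def model(p,M):
    x,y,w=p;c,s_=np.cos(w),np.sin(w);M=np.array(M)
    return np.c_[x+c*M[:,0]-s_*M[:,1],y+s_*M[:,0]+c*M[:,1],M[:,2]]
# points: +x-y, -x-y, +x+y, -x+y bolts, yellow +x, -x
M=[(.046,-.061,.010),(-.046,-.061,.010),(.046,.061,.010),(-.046,.061,.010),(.018,-.0475,.037),(-.018,-.0475,.037)]
def fit(s,im,uv,p0):
    r=least_squares(lambda q:(wproj(s,im,model(q,M))-uv).ravel(),p0);print('nest',r.x,'res',r.fun.round(1))
    return r.x
def rel(s,p,pt=(0,-.024,.026)):
    t=model(p,[pt])[0];Rt=R.from_rotvec(s['ee_rot']).as_matrix();d=t-s['position']
    print('press',t,'tool shift mm',(Rt.T@d*1e3).round(1),'units',(Rt.T@d/.4).round(4),'tool x deg',np.degrees(np.arctan2(Rt[1,0],Rt[0,0])).round(1),'nest yaw',np.degrees(p[2]).round(1))
E
python3 - <<'E'
from h import *
s,im=pickle.load(open('w1.pkl','rb'))
uv=np.array([(393,175),(392,243),(297,175),(299,245),(385,200),(385,228)])
p=fit(s,im,uv,[.575,.277,1.285]);rel(s,p)
E
```

```text
nest [0.57673721 0.27769432 1.30172914] res [-0.3 -0.5 -1.3 -0.1  0.3  0.6  0.6 -0.3  0.7 -0.  -0.   0.3]
press [0.59987367 0.27131435 0.026     ] tool shift mm [-22.9  61.8 296.3] units [-0.0572  0.1545  0.7409] tool x deg 73.3 nest yaw 74.6
```

```bash
python3 -m creep '[[-0.019,0.05,0,0,0,0],[-0.019,0.05,0,0,0,0],[-0.019,0.05,0,0,0,0],[0,0,0.05,0,0,0],[0,0,0.06,0,0,0],[0,0,0.06,0,0,0],[0,0,0.06,0,0,0],[0,0,0.06,0,0,0],[0,0,0.06,0,0,0],[0,0,0.06,0,0,0],[0,0,0.06,0,0,0],[0,0,0.05,0,0,0],[0,0,0.05,0,0,0],[0,0,0.04,0,0,0],[0,0,0.04,0,0,0],[0,0,0.03,0,0,0],[0,0,0,0,0,0],[0,0,0,0,0,0]]'
python3 - <<'E'
from cell import arm
import cv2,pickle
from h import *
s=arm.observe();im=arm.get_image('wrist');pickle.dump((s,im),open('w2.pkl','wb'))
print(s['position'],s['force']);rel(s,[.5767,.2777,1.3017])
cv2.imwrite('pics/w2.png',im['frame'][:,:,::-1])
E
```

```text
clock: 4.28
position: [0.5985, 0.2721, 0.0504]
ee_rot: [-2.513, -1.885, 0.002]
force: [0.8, 0.2, 0.1]
width: 0.005
gripper_force: 0.0
[0.59847915 0.272087   0.05040919] [0.79374746 0.21655323 0.08230335]
press [0.59983628 0.27131935 0.026     ] tool shift mm [-0.3  1.5 24.4] units [-0.0009  0.0038  0.061 ] tool x deg 73.7 nest yaw 74.6
```

View pics/w2.png

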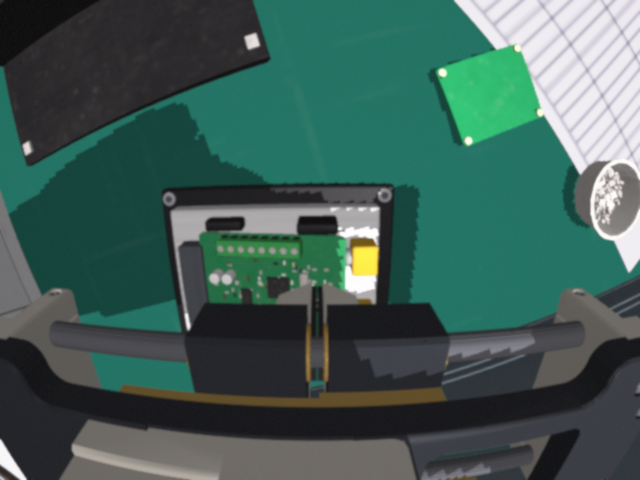

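The fingertips at (317,290) are over the middle of the board's raised end, clear of the catch at (365,258). I'll press in steps.

```bash
python3 -m creep '[[0,-0.004,0.01,0,0,0],[0,0,0.015,0,0,0],[0,0,0.01,0,0,0],[0,0,0,0,0,0]]'; python3 -m creep '[[0,0,0.005,0,0,0],[0,0,0.005,0,0,0],[0,0,0.005,0,0,0],[0,0,0.005,0,0,0],[0,0,0,0,0,0]]';python3 -m creep '[[0,0,0.003,0,0,0],[0,0,0.003,0,0,0],[0,0,0,0,0,0],[0,0,0,0,0,0]]'
```

```text
clock: 4.67
position: [0.5967, 0.2726, 0.036]
ee_rot: [-2.514, -1.883, 0.002]
force: [0.2, 0.3, 0.5]
width: 0.003
gripper_force: 0.0
clock: 5.08
position: [0.5972, 0.2727, 0.0287]
ee_rot: [-2.515, -1.883, -0.0]
force: [-0.1, 0.4, -0.1]
width: 0.006
gripper_force: 0.0
clock: 5.42
position: [0.5974, 0.2726, 0.0264]
ee_rot: [2.515, 1.883, 0.0]
force: [-0.6, -0.1, 2.6]
width: 0.007
gripper_force: 1.3
```

```bash
python3 -m creep '[[0,0,0.003,0,0,0],[0,0,0.003,0,0,0],[0,0,0,0,0,0],[0,0,0,0,0,0]]';python3 -m creep '[[0,0,0.004,0,0,0],[0,0,0.004,0,0,0],[0,0,0,0,0,0],[0,0,0,0,0,0]]'
```

```text
clock: 5.75
position: [0.5975, 0.2727, 0.0262]
ee_rot: [-2.515, -1.882, -0.002]
force: [-8.4, -3.9, 23.7]
width: 0.006
gripper_force: 12.2
clock: 6.08
position: [0.5976, 0.2728, 0.0259]
ee_rot: [-2.514, -1.881, -0.003]
force: [-18.5, -7.0, 53.2]
width: 0.006
gripper_force: 26.7
```

The board is seated: the tip stops at z = 26 mm under a firm load. I'll retreat and check.

```bash
python3 -m creep '[[0,0,-0.02,0,0,0],[0,0,-0.05,0,0,0],[0,0,-0.08,0,0,0],[0,0,-0.08,0,0,0],[0,0,-0.08,0,0,0],[0,0,-0.08,0,0,0],[0,0,-0.08,0,0,0],[0,0,-0.08,0,0,0],[0,0,-0.08,0,0,0],[0,0,-0.08,0,0,0],[0,0,-0.04,0,0,0],[0,0,0,0,0,0]]'
python3 - <<'E'
from cell import arm
import cv2,pickle
from h import *
s=arm.observe();im=arm.get_image('wrist')
print(s['position'],s['force'],s['joints'])
f=im['frame'][:,:,::-1];a=pickle.load(open('w1.pkl','rb'))[1]['frame'][:,:,::-1]
z=lambda g,y,x:cv2.resize(g[y:y+110,x:x+130],None,fx=3,fy=4,interpolation=cv2.INTER_CUBIC)
cv2.imwrite('pics/w3.png',np.hstack([z(a,155,280),z(f,180,250)]))
E
```

```text
clock: 7.08
position: [0.599, 0.2729, 0.3253]
ee_rot: [2.514, 1.882, 0.011]
force: [0.7, 0.7, 0.8]
width: 0.004
gripper_force: 0.0
[0.59899769 0.27292735 0.32527975] [0.66892159 0.69146552 0.75273921] [-0.84874323  0.45835686  0.54569155  1.36575781 -0.23725444  1.37510554
 -0.59048803]
```

View pics/w3.png

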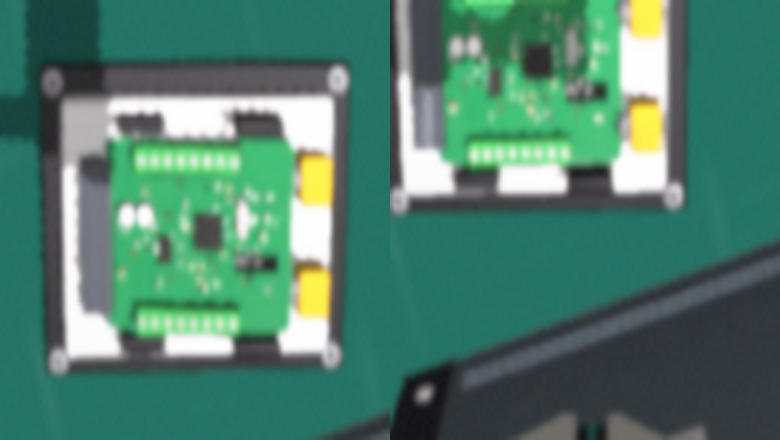

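The board's edge now sits right beside the catches (right panel, about (640,120)), which fits it being down. Now to nest 2, over the tote at a safe height.

```bash
python3 -m creep '[[-0.08,0.024,-0.01,0,0,0],[-0.09,0.027,-0.01,0,0,0],[-0.09,0.027,-0.01,0,0,0],[-0.09,0.027,0,0,0,0],[-0.09,0.027,0,0,0,0],[-0.09,0.027,0,0,0,0],[-0.09,0.027,0,0,0,0],[-0.09,0.027,0,0,0,0],[-0.09,0.027,0,0,0,0],[-0.09,0.027,0,0,0,0],[-0.09,0.027,0,0,0,0],[-0.09,0.027,0,0,0,0],[-0.09,0.027,0,0,0,0],[-0.09,0.027,0,0,0,0],[-0.09,0.027,0,0,0,0],[-0.09,0.027,0,0,0,0],[-0.02,0.006,0,0,0,0],[0,0,0,0,0,0]]'
python3 -m creep '[[0,0,0,0,0,0.0586],[0,0,0,0,0,0.0586],[0,0,0,0,0,0.0586],[0,0,0,0,0,0.0586],[0,0,0,0,0,0.0586],[0,0,0,0,0,0.0586],[0,0,0,0,0,0.0586],[0,0,0,0,0,0.0586],[0,0,0,0,0,0.0586],[0,0,0,0,0,0.0586],[0,0,0,0,0,0.0586],[0,0,0,0,0,0.0586],[0,0,0,0,0,0.0586],[0,0,0,0,0,0.0586],[0,0,0,0,0,0.0586],[0,0,0,0,0,0.0586],[0,0,0,0,0,0.0586],[0,0,0,0,0,0.0586],[0,0,0,0,0,0.0586],[0,0,0,0,0,0.0586]]'
python3 - <<'E'
from cell import arm
import cv2,pickle
from h import *
s=arm.observe();im=arm.get_image('wrist');pickle.dump((s,im),open('w4.pkl','wb'))
print(s['joints']);rel(s,[.5886,-.3751,1.848])
print(wproj(s,im,model([.5886,-.3751,1.848],M)).round())
cv2.imwrite('pics/w4.png',im['frame'][:,:,::-1])
E
```

```text
clock: 8.63
position: [0.5986, -0.337, 0.3307]
ee_rot: [-2.52, -1.874, 0.005]
force: [0.0, 0.4, -0.4]
width: 0.007
gripper_force: 0.0
clock: 10.3
position: [0.6013, -0.3308, 0.3314]
ee_rot: [-2.615, 1.739, 0.003]
force: [-0.4, -0.3, -0.3]
width: 0.008
gripper_force: 0.0
[-0.1748147   0.7250334   1.24531409  1.28907585 -0.67976725  1.57724731
 -1.77600351]
press [ 0.61168379 -0.36853199  0.026     ] tool shift mm [ 39.4   5.  305.3] units [0.0986 0.0125 0.7632] tool x deg -67.3 nest yaw 105.9
[[289. 191.]
 [297. 121.]
 [381. 203.]
 [391. 134.]
 [301. 174.]
 [304. 145.]]
```

View pics/w4.png

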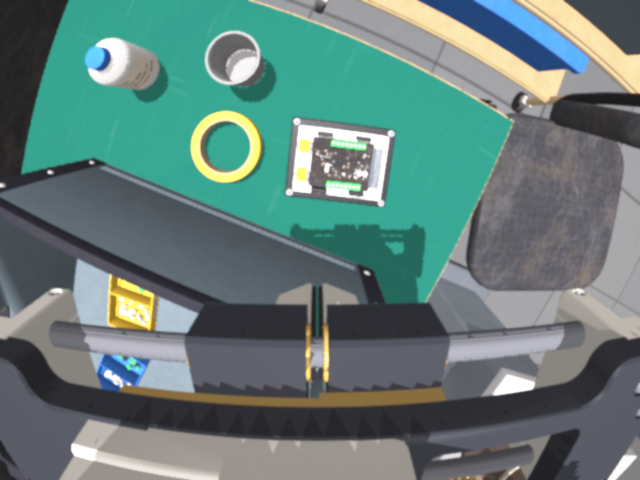

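The nest 2 bolts at (289,191), (297,121), (381,203) and (391,133) match the predicted pixels, so the pose is confirmed. Joint 3 is close to its limit, so I'll move on carefully.

```bash
python3 -m creep '[[0.033,0.006,0,0,0,0],[0.033,0.006,0,0,0,0],[0.033,0.006,0,0,0,0],[0,0,0.05,0,0,0],[0,0,0.05,0,0,0],[0,0,0,0,0,0.019],[0,0,0,0,0,0.019],[0,0,0,0,0,0.019],[0,0,0,0,0,0]]'
python3 - <<'E'
from cell import arm
from h import *
s=arm.observe();print(s['joints'],s['position']);rel(s,[.5886,-.3751,1.848])
E
```

```text
clock: 11.1
position: [0.61, -0.3706, 0.2916]
ee_rot: [-2.513, 1.884, 0.002]
force: [-0.2, 0.4, -0.4]
width: 0.008
gripper_force: 0.0
[-0.09350701  0.79242016  1.22026857  1.27569918 -0.73308679  1.54280257
 -1.83382246] [ 0.61001479 -0.37061895  0.29158425]
press [ 0.61168379 -0.36853199  0.026     ] tool shift mm [ -1.1  -2.3 265.6] units [-0.0027 -0.0057  0.664 ] tool x deg -73.7 nest yaw 105.9
```

```bash
python3 -m creep '[[-0.0027,0,0.04,0,0,0],[0,0,0.05,0,0,0],[0,0,0.05,0,0,0],[0,0,0.05,0,0,0],[0,0,0.05,0,0,0],[0,0,0.05,0,0,0],[0,0,0.05,0,0,0],[0,0,0.05,0,0,0],[0,0,0.05,0,0,0],[0,0,0.05,0,0,0],[0,0,0.05,0,0,0],[0,0,0.04,0,0,0],[0,0,0.02,0,0,0],[0,0,0,0,0,0],[0,0,0,0,0,0]]'
python3 - <<'E'
from cell import arm
from h import *
s=arm.observe();print(s['joints'],s['position']);rel(s,[.5886,-.3751,1.848])
E
```

```text
clock: 12.35
position: [0.6094, -0.371, 0.0529]
ee_rot: [2.512, -1.886, -0.0]
force: [-0.5, -0.6, 0.1]
width: 0.005
gripper_force: 0.0
[-0.08195792  0.9895445   1.07021641  1.55199049 -0.92139127  1.1693805
 -1.6779461 ] [ 0.60942856 -0.37098666  0.05293422]
press [ 0.61168379 -0.36853199  0.026     ] tool shift mm [-1.7 -2.9 26.9] units [-0.0043 -0.0071  0.0673] tool x deg -73.8 nest yaw 105.9
```

```bash
python3 -m creep '[[-0.004,-0.003,0.015,0,0,0],[0,0,0.015,0,0,0],[0,0,0.01,0,0,0],[0,0,0.005,0,0,0],[0,0,0.005,0,0,0],[0,0,0.005,0,0,0],[0,0,0.005,0,0,0],[0,0,0,0,0,0]]';python3 -m creep '[[0,0,0.004,0,0,0],[0,0,0.004,0,0,0],[0,0,0.004,0,0,0],[0,0,0,0,0,0],[0,0,0,0,0,0]]'
```

```text
clock: 13.02
position: [0.61, -0.3695, 0.029]
ee_rot: [-2.511, 1.887, -0.001]
force: [-0.4, -0.4, -0.9]
width: 0.005
gripper_force: 0.0
clock: 13.43
position: [0.6103, -0.3694, 0.0263]
ee_rot: [-2.511, 1.887, -0.002]
force: [-4.5, 5.7, 20.6]
width: 0.007
gripper_force: 10.4
```

```bash
python3 -m creep '[[0,0,0.004,0,0,0],[0,0,0.003,0,0,0],[0,0,0,0,0,0],[0,0,0,0,0,0]]';python3 -m creep '[[0,0,-0.02,0,0,0],[0,0,-0.05,0,0,0],[0,0,-0.07,0,0,0],[0,0,-0.07,0,0,0],[0,0,-0.07,0,0,0],[0,0,-0.07,0,0,0],[0,0,-0.07,0,0,0],[0,0,-0.07,0,0,0],[0,0,-0.07,0,0,0],[0,0,-0.07,0,0,0],[0,0,-0.07,0,0,0],[0,0,0,0,0,0]]'
python3 -m creep '[[-0.06,0,0,0,0,0],[-0.06,0,0,0,0,0],[-0.06,0,0,0,0,0],[-0.06,0,0,0,0,0],[0,0,0,0,0,0]]'
python3 - <<'E'
from cell import arm
import cv2,pickle
from h import *
s=arm.observe();im=arm.get_image('wrist');t=arm.get_image('top');print(s['joints'],s['force'])
uv=wproj(s,im,model([.5886,-.3751,1.848],M)).round();c=uv.mean(0).astype(int);print(c)
f=im['frame'][:,:,::-1];y=max(c[1]-60,0)
a=cv2.resize(f[y:y+120,c[0]-65:c[0]+65],(390,400),interpolation=cv2.INTER_CUBIC)
b=cv2.resize(t['frame'][205:285,146:211,::-1],(390,400),interpolation=cv2.INTER_CUBIC)
cv2.imwrite('pics/w5.png',np.hstack([a,b]))
E
```

```text
clock: 13.77
position: [0.6103, -0.3695, 0.0261]
ee_rot: [-2.51, 1.886, -0.003]
force: [-10.2, 12.7, 41.7]
width: 0.001
gripper_force: 20.6
clock: 14.77
position: [0.6105, -0.3713, 0.3071]
ee_rot: [2.511, -1.887, 0.011]
force: [0.1, -0.9, 0.7]
width: 0.002
gripper_force: 0.0
clock: 15.18
position: [0.5838, -0.2724, 0.3006]
ee_rot: [-2.514, 1.88, 0.003]
force: [1.2, 0.2, -0.5]
width: 0.001
gripper_force: 0.0
[-0.32587791  0.67269436  1.2561946   1.46625514 -0.64047601  1.46307286
 -1.92296538] [ 1.21662811  0.21433019 -0.53452051]
[324 111]
```

View pics/w5.png

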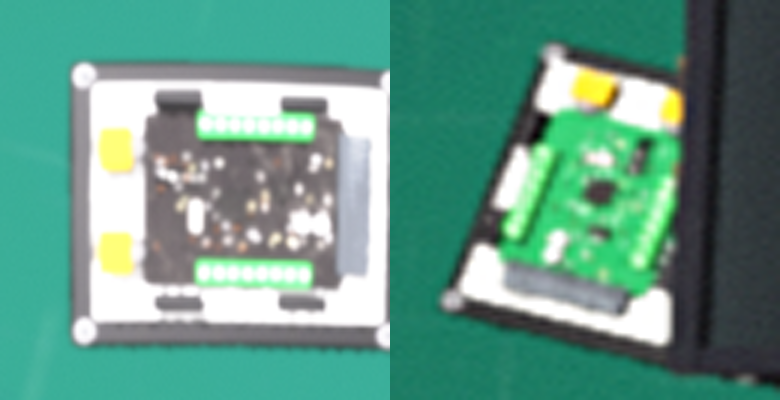

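Run:
```python
from cell import arm
from h import *
s=arm.observe();im=pickle.load(open('w1.pkl','rb'))[1];t=pickle.load(open('d0.pkl','rb'))[1]['top']
p2=[.5886,-.3751,1.848];p1=[.5767,.2777,1.3017]
for n,z in(('down',.026),('up',.036)):
    P=[(.031,-.039,z),(-.031,-.039,z)]
    print(n,((wproj(s,im,model(p2,P))-[324-65,111-60])*[3,400/120]).round(),((proj(t,model(p1,P[:1]))-[146,205])*[6,5]).round()+[390,0])
print(((wproj(s,im,model(p2,M))-[324-65,111-60])*[3,400/120]).round())
```

```text
down [[130. 302.]
 [131. 124.]] [[554.  96.]]
up [[129. 303.]
 [130. 121.]] [[546.  93.]]
[[ 77. 341.]
 [ 77.  89.]
 [380. 347.]
 [385.  96.]
 [106. 265.]
 [107. 159.]]
```

The tip felt no force at z ≈ 29 mm and a hard stop at 26 mm on both boards, so both have snapped past the catches. The image also fits the "down" case, so I'm handing in.

```bash
python3 -c "
from cell import arm
print(arm.sign_off())"
```

```text
the job is handed in; nothing more can be done
None
```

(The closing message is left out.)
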